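# Pack a parcel in the lidded transit box and snap it shut

## Task

Pack the small brown parcel with the yellow note: open the lid of the blue-lidded transit box until it rests back on its stop, and set the parcel down flat on the box's floor, note up, without dropping it. Then lower the lid without letting it fall and press it down at the front, not harder than it needs, until both orange clips snap over it and it is fully home. Leave the other parcels, the phone and the power bank where they are.

Things in the scene. Friction and masses are not known exactly. Their poses are not given: they have to be found in the camera images.
- box: Grey plastic transit box with hinged blue lid, fixed on the counter. Origin: centre of its underside; x points from its front (clips, pull tab) to its hinge side, y to its left, z up. Outside 150 (x) x 200 (y), rim 100 mm high; inside 142 x 192 mm; inner floor 7 mm above the origin. The lid is 208 mm wide.
- lid (a joint): Lid hinge, rad: 0 fully home, 1.75 leaning back on its stop (past upright, stays there). Hardly any friction: it falls if let go. At the start it only rests on the clips, ajar at about 0.075. Pressed at lid_press it slides in past the clips with up to 15 N, then squeezes a rubber seal over the last 4 mm: 20 to 24 N at home, where the clips snap over it; short of that it springs back.
- lid_pull (a point): Grip point on the blue pull tab at the middle of the lid's front edge. The tab is 36 mm wide (y), 9 mm thick, juts 36 mm beyond the lid's edge; this point is 26 mm out from the edge, at mid thickness, 182 mm from the hinge axis and 4 mm above it with the lid at 0. It moves with the lid. Held lightly across its width from above, the tab pivots between the fingers as the lid swings.
- lid_press (a point): Point on the flat top of the lid's panel (lid_c0), in the middle near the front: 135 mm from the hinge axis, 7.5 mm above the axis when the lid is at 0. The place to press the lid home.
- lid_hinge (a point): Middle of the hinge axis, fixed to the box at x +77, y 0, z +100 mm in its frame; the axis runs along the box's y. With the lid at angle a, a point of the lid at s from the axis and h above the lid's hinge plane lies s cos(a) - h sin(a) towards the box's -x and s sin(a) + h cos(a) up from here.
- snap_left_nose (a point): Tip of the ramped nose of the left (+y) orange spring clip, 78 mm from the middle of the box's front. The clip is 24 mm wide, its arm stands 12 to 17 mm in front of the front wall and reaches 114 mm above the counter; it is sprung and yields outwards as the lid passes.
- snap_right_nose (a point): Tip of the ramped nose of the right (-y) orange spring clip, 78 mm from the middle of the box's front. The clip is 24 mm wide, its arm stands 12 to 17 mm in front of the front wall and reaches 114 mm above the counter; it is sprung and yields outwards as the lid passes.
- parcel: The small parcel to pack: brown carton 104 (x) x 64 (y) x 52 mm high, with a yellow note and a small white label on top. Origin: centre of its underside, z up through the note. About 0.18 to 0.37 kg. It lies among the other two parcels, in any of three places.
- parcel_black: Black carton with a white label, 120 x 85 x 45 mm high, origin at the centre of its underside. Not to be moved.
- parcel_kraft: Flat pale-brown carton with a white label and no yellow note, 125 x 90 x 38 mm high, origin at the centre of its underside. Not to be moved.
- phone: Phone lying screen up, 150 x 72 x 9 mm, origin at the centre of its underside. Not to be moved.
- power_bank: White power bank, 105 x 68 x 22 mm, origin at the centre of its underside. Not to be moved.
Things that resemble listed ones, but are neither listed nor needed, are in the scene too. Leave any pink, purple or turquoise look-alike of the parcel alone.

How it is judged:
By the outcome, as a careful person would: the job done as asked, in the order asked, and still so for the second after the job is handed in, with the robot touching nothing.
It also fails if it takes over 72 s, if anything falls off the work surface, if the arm or the gripper's body presses on something with over 40 N, if the wrist force passes 120 N, or if a joint passes its speed limit or range.

## Robot

A 6-joint arm with a two-finger parallel gripper is mounted at the origin on the work surface. World frame = base frame: x ahead of the robot, y to its left, z up, the work surface at z = 0. Lengths are in m, angles in degrees, forces in N, time in s.
With the tool pointing down it reaches from about 0.375 to 0.9 m from the base axis. Payload 3.1 kg.
Tool frame: the origin (TCP) lies between the finger pads; the fingertips stand 11 mm ahead of it and the grasp point (between the pads) lies 8 mm behind it; z points along the fingers, y is the line along which they close (so a half turn about z gives the same grasp; the last joint's range is limited). The gripper opens to 87 mm and grips with 3 to 60 N. Pads are 19 mm wide; open, the fingers measure 117 mm over their backs; the gripper's body (75 mm by 190 mm) begins 51 mm behind the grasp point.
Start: joints at [-73.482, 30.224, 82.088, -0, 67.689, -10.227], TCP at [0.281, -0.558, 0.234] pointing down, gripper open.
Joint ranges: [-176.69, 176.69], [-43.24, 126.21], [12.49, 139.97], [-82, 262], [0, 151.66], [-163.58, 163.58]. Speed limits (degrees/s): [159.86, 159.86, 180, 180, 180, 180].

## Interface

Orientations are given as a 3x3 rotation matrix whose columns are the frame's x, y, z axes.
In Python, from rig import bot, viewer, workorder, models gives the robot as it stands.
- The arm moves only by the shell command python3 -m jog 'ROWS'. ROWS is JSON, a list of rows, each a list of 7 numbers: the opening, from 0 (shut) to 1 (fully open), then the shift along the tool's x, y, z in m, then the turn, a rotation vector about the tool's x, y, z in degrees. In form: [[claw, x, y, z, ax, ay, az], ...]. A call has 1 to 20 rows; each row is the pose to reach, as a shift and turn from the pose commanded when the call began, along the tool's axes at that moment; what a row does not reach only later rows make up. A row lasts 1/8 s, in which the tool goes at most 62.5 mm and 10.7 degrees, less where a joint would pass 70% of its speed; a pose out of reach is approached as far as the arm can. A call with a gripper value outside its range is refused whole. The fingers move at their own pace and stop on an object; the grip force is fixed at half the most. Time passes only in rows, so rows that repeat a pose let the fingers close. It gives the time, the measured TCP pose, the force, the opening and the grip force at its end, in the units of the state.
- bot.read_state(): the state, without advancing time (a new reading comes with each control period).
- viewer.capture(name): name is "side" or "top"; returns (picture, depth): 480x640x3 uint8, blue, green, red; 480x640 float32, m along the optical axis (not along the pixel's ray), 0 where there is no reading.
- viewer.camera_info(name): a dict with "fx", "fy", "cx", "cy" (pixels), "dist_coeffs" ([k1, k2, p1, p2, k3] as OpenCV has them; the pictures are not rectified), "world_to_cam" (4x4, takes a point from world to camera coordinates). Camera axes: x right, y down, z forward; pixel columns grow to the right and rows downward; lengths in m; the calibration is good to about 2 mm. A picture is of the moment at which its call begins. camera_info takes no time and is no camera call.
- workorder.hand_in(): hands the job in; it is judged then, once.
Trained networks look in the newest picture that a camera, given by its name, has taken for a name from the list of things; names that differ only in an ending like _2 or _b are one class to them, and where a whole thing is asked for, a point or a joint stands for the part that bears it (a point fixed in the world has none). Each returns a list of dicts, best first, with "p" (0 to 1); they miss things now and then, are a little off and sometimes report something else, mostly with a low value. They report only what shows in the picture. A call takes as long as a camera call. They do not tell look-alikes from the thing itself.
- models.outline_of(camera, thing): "mask" (480x640 bool, what is visible of it).
- models.tip_of(camera, thing): "xyz" ([x, y, z] in m, in world coordinates, good to about 4 mm: a listed point, or the origin of a listed thing).
The state is a dict: "time_s": time; "joint_positions": joint angles; "qvel": joint speeds; "tau": joint torques, N m; "position": TCP position; "tcp_rot": TCP orientation; "force": force on the tool from outside, world axes, zero at the start; "moment": the same for the moment, N m; "opening": opening from 0.0 (shut) to 1.0 (fully open); "grasp_force": force on a finger pad.
Only numpy, scipy, OpenCV 4.12 (cv2) and the standard library are available. Lean on these libraries where they do the work, as an engineer would, in place of code of your own. Each camera call takes 0.05 s, during which the arm holds its last target. There are 200 camera calls.

## Working session

There is one attempt and no reset: what is moved stays moved. The work goes in short steps, Python scripts to look and compute and a shell command to move; the robot and the scene stay as the last step left them, time stands still between calls to the robot, and variables do not carry over. Pictures are saved under pics/ and viewed, at most 10 in all, crops included, and the job is handed in when it is done.

```bash
ls; mkdir -p pics
python3 - <<'E'
from rig import bot, viewer, workorder, models
import cv2,numpy as np
s=bot.read_state();print(s['time_s'],s['position'],s['tcp_rot'],s['force'],s['opening'])
for c in('top','side'):
    p,d=viewer.capture(c);cv2.imwrite(f'pics/{c}0.png',p)
    for t in['box','lid_pull','lid_press','lid_hinge','snap_left_nose','snap_right_nose','parcel','parcel_black','parcel_kraft','phone','power_bank']:
        print(c,t,[(round(float(r['p']),2),np.round(r['xyz'],3).tolist()) for r in models.tip_of(c,t)[:3]])
E
```

```text
pics
0.0 [ 0.28109826 -0.55741635  0.23254491] [[ 8.93004588e-01  4.50047106e-01 -6.38273821e-04]
 [ 4.50047409e-01 -8.93002233e-01  2.08368280e-03]
 [ 3.67775467e-04 -2.14799178e-03 -9.99997625e-01]] [-0.22189124  0.78216986  0.75886639] 1.0046128066786646
top box [(0.71, [0.565, -0.134, 0.004])]
top lid_pull [(0.9, [0.464, -0.156, 0.118])]
top lid_press [(0.69, [0.509, -0.148, 0.114])]
top lid_hinge [(0.83, [0.639, -0.122, 0.1])]
top snap_left_nose [(0.51, [0.482, 0.182, -0.0]), (0.47, [0.476, -0.072, 0.099])]
top snap_right_nose [(0.36, [0.503, -0.221, 0.101])]
top parcel [(0.88, [0.385, 0.636, -0.001]), (0.87, [0.474, 0.36, 0.001]), (0.78, [0.212, 0.384, -0.005])]
top parcel_black [(0.88, [0.481, 0.184, -0.0])]
top parcel_kraft [(0.68, [0.659, 0.266, 0.002]), (0.57, [0.569, -0.135, 0.003])]
top phone [(0.55, [0.38, -0.376, -0.001])]
top power_bank [(0.92, [0.499, -0.45, 0.003])]
side box []
side lid_pull [(0.83, [0.463, -0.154, 0.115])]
side lid_press [(0.62, [0.513, -0.143, 0.121])]
side lid_hinge [(0.9, [0.642, -0.12, 0.103])]
side snap_left_nose [(0.45, [0.476, -0.072, 0.103])]
side snap_right_nose [(0.59, [0.5, -0.227, 0.096])]
side parcel [(0.97, [0.383, 0.636, 0.001]), (0.88, [0.472, 0.361, -0.001]), (0.8, [0.344, 0.468, -0.002])]
side parcel_black [(0.6, [0.476, 0.184, -0.004])]
side parcel_kraft [(0.77, [0.66, 0.266, -0.005])]
side phone [(0.97, [0.377, -0.377, -0.003])]
side power_bank [(0.53, [0.66, 0.264, -0.006])]
```

View pics/top0.png

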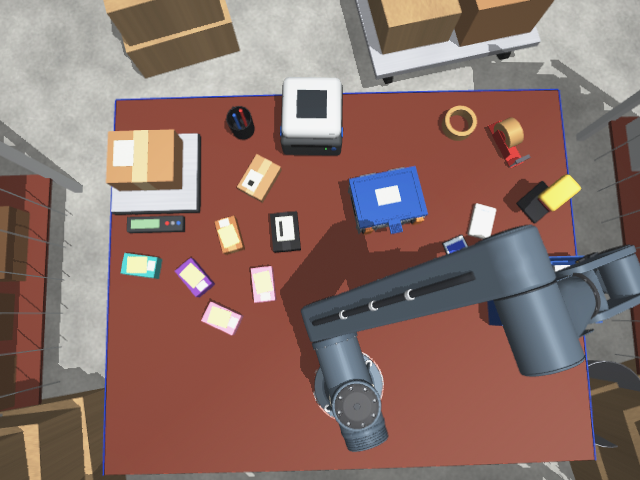

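View pics/side0.png

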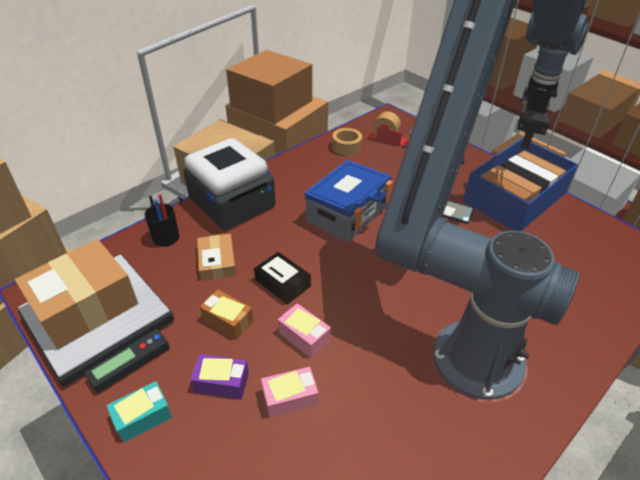

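The target brown parcel with the yellow note is at top pixel (229,234). The purple, pink and turquoise parcels are look-alikes. The box is at (388,197), with its pull tab at (396,228). Next I'll measure their poses.

```bash
cat > h.py <<'E'
from rig import bot, viewer, workorder, models
import cv2,numpy as np
def cloud(c,d,mask):
    i=viewer.camera_info(c);v,u=np.nonzero(mask&(d>0));z=d[v,u]
    K=np.array([[i['fx'],0,i['cx']],[0,i['fy'],i['cy']],[0,0,1]])
    n=cv2.undistortPoints(np.stack([u,v],1).astype(float).reshape(-1,1,2),K,np.array(i['dist_coeffs']))[:,0]
    P=np.c_[n*z[:,None],z,np.ones(len(z))]
    return (P@np.linalg.inv(i['world_to_cam']).T)[:,:3]
def rect(P):
    (c,s,a)=cv2.minAreaRect(P[:,:2].astype(np.float32)*1000)
    if s[0]<s[1]: s=(s[1],s[0]);a+=90
    return np.round(c,1),np.round(s,1),round((a+90)%180-90,1)
E
python3 - <<'E'
from h import *
for c in('top','side'):
    p,d=viewer.capture(c)
    for t,zr in(('parcel',(.044,.06)),('box',(.095,.14)),('lid_press',(.095,.14)),('parcel_black',(.035,.06)),('parcel_kraft',(.03,.05))):
        for r in models.outline_of(c,t)[:4]:
            m=cv2.erode(r['mask'].astype(np.uint8),np.ones((2,2)))>0
            P=cloud(c,d,r['mask']);Q=P[(P[:,2]>zr[0])&(P[:,2]<zr[1])]
            if len(Q)>20:print(c,t,round(float(r['p']),2),len(Q),rect(Q),np.round(np.median(Q,0),3))
E
```

```text
top parcel 0.91 696 (array([341.9, 466.7]), array([105.9,  64.5]), 39.5) [0.342 0.465 0.052]
top parcel 0.91 743 (array([214.2, 380.8]), array([105.5,  65.3]), 64.1) [0.214 0.38  0.053]
top parcel 0.82 688 (array([473.1, 357.9]), array([105.9,  65. ]), 15.3) [0.471 0.357 0.052]
top parcel 0.67 693 (array([382.5, 634.8]), array([109.5,  64.2]), 80.9) [0.382 0.632 0.053]
top box 0.57 3765 (array([ 550.1, -137.9]), array([210.8, 197.4]), -80.0) [ 0.558 -0.136  0.113]
top lid_press 0.77 3584 (array([ 548. , -137.5]), array([209.3, 191.7]), -79.5) [ 0.559 -0.137  0.114]
top parcel_black 0.66 1024 (array([479.6, 182.2]), array([121.8,  85.2]), 4.2) [0.477 0.181 0.046]
top parcel_kraft 0.9 1082 (array([657.9, 263.7]), array([126.1,  92.6]), -30.8) [0.656 0.263 0.038]
side parcel 0.95 1136 (array([313.5, 252.3]), array([107.3,  67.6]), 6.0) [0.31  0.255 0.052]
side parcel 0.88 1514 (array([213. , 379.5]), array([104. ,  67.6]), 64.3) [0.211 0.382 0.053]
side parcel 0.57 1045 (array([471. , 356.2]), array([108.4,  68.2]), 16.0) [0.467 0.359 0.052]
side parcel 0.57 1621 (array([381.2, 634.6]), array([106. ,  68.1]), 80.6) [0.378 0.636 0.052]
side box 0.63 2899 (array([ 546.5, -137.1]), array([214.3, 198.4]), -80.9) [ 0.545 -0.123  0.114]
side lid_press 0.92 2828 (array([ 548. , -138.6]), array([215.7, 199.7]), -79.4) [ 0.549 -0.126  0.114]
side parcel_black 0.56 1316 (array([478.2, 181.5]), array([126.2,  89.1]), 4.5) [0.472 0.186 0.045]
side parcel_kraft 0.88 1182 (array([656.1, 262.7]), array([133.1,  88.5]), -30.7) [0.65  0.266 0.038]
```

```bash
cat >> h.py <<'E'
from scipy.spatial.transform import Rotation as R
def down(yaw,tilt=0):
    # tilt: about box/tool y
    c,s=np.cos(np.radians(yaw)),np.sin(np.radians(yaw))
    return np.array([[c,s,0],[s,-c,0],[0,0,-1.]])@R.from_rotvec([0,np.radians(tilt),0]).as_matrix()
def plan(wps):
    "wps: (x,y,z,yaw) TCP"
    s=bot.read_state();p=np.array(s['position']);M=np.array(s['tcp_rot'])
    for w in wps:
        t=M.T@(np.array(w[:3])-p);r=R.from_matrix(M.T@down(*w[3:])).as_rotvec(degrees=True)
        print(np.round(t,4).tolist(),np.round(r,1).tolist())
H=np.array([.641,-.121,.1]);YAW=10.2;U=np.array([np.cos(np.radians(YAW)),np.sin(np.radians(YAW)),0])
def lidpt(a,s,h): return H-U*(s*np.cos(a)-h*np.sin(a))+np.array([0,0,s*np.sin(a)+h*np.cos(a)])
E
python3 -c "
from h import *
print(lidpt(.075,.182,.004))
plan([(.4625,-.1545,.19,10.2),(.4625,-.1545,.11,10.2)])"
```

```text
[ 0.46267493 -0.15308574  0.11762596]
[0.3435, -0.2788, 0.0436] [-0.0, 0.0, 16.5]
[0.3435, -0.2788, 0.1236] [-0.0, 0.0, 16.5]
```

```bash
python3 -m jog '[[0.65,0.06,-0.05,0,0,0,5],[0.65,0.12,-0.098,0,0,0,10],[0.65,0.172,-0.14,0,0,0,16.5],[0.65,0.22,-0.18,0.01,0,0,16.5],[0.65,0.28,-0.22,0.02,0,0,16.5],[0.65,0.32,-0.26,0.04,0,0,16.5],[0.65,0.3435,-0.279,0.044,0,0,16.5],[0.65,0.3435,-0.279,0.044,0,0,16.5],[0.65,0.3435,-0.279,0.044,0,0,16.5]]'
python3 - <<'E'
from h import *
for c in('top','side'):
    p,d=viewer.capture(c);cv2.imwrite(f'pics/{c}1.png',p)
    print([(round(float(r['p']),2),np.round(r['xyz'],3).tolist()) for r in models.tip_of(c,'lid_pull')[:2]])
plan([(.4625,-.1545,.15,10.2),(.4625,-.1545,.11,10.2)])
cv2.imwrite('pics/s1c.png',cv2.resize(p[120:280,260:480],None,fx=3,fy=3))
E
```

```text
time_s: 2.92
position: [0.4629, -0.1543, 0.1897]
tcp_rot: [[0.984, 0.18, 0.0], [0.18, -0.984, -0.001], [0.0, 0.001, -1.0]]
force: [0.5, -0.1, -0.0]
opening: 0.649
grasp_force: 0.0
[]
[(0.95, [0.462, -0.154, 0.114]), (0.67, [0.479, 0.185, -0.002])]
[0.0003, -0.0017, 0.04] [0.1, -0.0, -0.1]
[0.0002, -0.0017, 0.08] [0.1, -0.0, -0.1]
```

View pics/s1c.png

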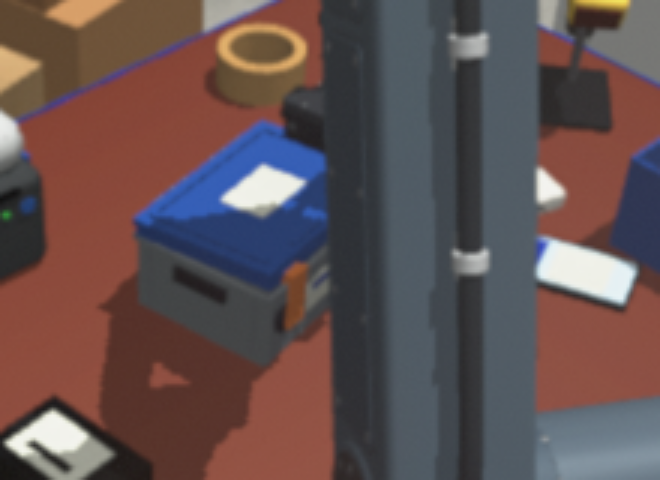

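The arm hides the tab from the side camera, but the lid and the left clip at about (295,295) in the crop match my estimate. I'll go down and grip.

```bash
python3 -m jog '[[0.65,0,0,0.02,0,0,0],[0.65,0,-0.001,0.04,0,0,0],[0.65,0,-0.001,0.06,0,0,0],[0.65,0,-0.001,0.08,0,0,0],[0.65,0,-0.001,0.08,0,0,0],[0.3,0,-0.001,0.08,0,0,0],[0.3,0,-0.001,0.08,0,0,0],[0.3,0,-0.001,0.08,0,0,0],[0.3,0,-0.001,0.08,0,0,0]]'
```

```text
time_s: 4.25
position: [0.4623, -0.1521, 0.1101]
tcp_rot: [[0.984, 0.176, 0.0], [0.176, -0.984, 0.002], [0.001, -0.002, -1.0]]
force: [1.3, 4.5, 2.1]
opening: 0.408
grasp_force: 30.0
```

```bash
python3 -c "
from h import *
g=lambda a:np.array([-(.182*np.cos(a)-.004*np.sin(a)),-(.182*np.sin(a)+.004*np.cos(a))])
for a in np.r_[.075:1.73:18j,1.75]: print(round(a,2),np.round(g(a)-g(.075),3).tolist())"
```

```text
0.08 [0.0, 0.0]
0.17 [0.003, -0.018]
0.27 [0.007, -0.035]
0.37 [0.013, -0.051]
0.46 [0.02, -0.067]
0.56 [0.029, -0.083]
0.66 [0.04, -0.097]
0.76 [0.052, -0.11]
0.85 [0.065, -0.122]
0.95 [0.079, -0.133]
1.05 [0.094, -0.142]
1.15 [0.11, -0.15]
1.24 [0.126, -0.156]
1.34 [0.144, -0.16]
1.44 [0.161, -0.163]
1.54 [0.179, -0.164]
1.63 [0.196, -0.164]
1.73 [0.214, -0.161]
1.75 [0.218, -0.161]
```

```bash
python3 -m jog '[[0.3,0.001,-0.001,-0.009,0,0,0],[0.3,0.003,-0.001,-0.018,0,0,0],[0.3,0.007,-0.001,-0.035,0,0,0],[0.3,0.013,-0.001,-0.051,0,0,0],[0.3,0.02,-0.001,-0.067,0,0,0],[0.3,0.029,-0.001,-0.083,0,0,0]]'
```

```text
time_s: 5.0
position: [0.4904, -0.147, 0.1933]
tcp_rot: [[0.984, 0.178, -0.001], [0.178, -0.984, 0.0], [-0.001, -0.0, -1.0]]
force: [3.4, 2.3, -5.9]
opening: 0.411
grasp_force: 30.0
```

```bash
python3 -m jog '[[0.3,0.011,0,-0.014,0,0,0],[0.3,0.023,0,-0.027,0,0,0],[0.3,0.036,0,-0.039,0,0,0],[0.3,0.05,0,-0.05,0,0,0],[0.3,0.065,0,-0.059,0,0,0],[0.3,0.081,0,-0.067,0,0,0],[0.3,0.097,0,-0.073,0,0,0],[0.3,0.115,0,-0.077,0,0,0],[0.3,0.132,0,-0.08,0,0,0],[0.3,0.15,0,-0.081,0,0,0]]'
```

```text
time_s: 6.25
position: [0.6373, -0.121, 0.2746]
tcp_rot: [[0.984, 0.178, -0.003], [0.178, -0.984, -0.002], [-0.003, 0.001, -1.0]]
force: [-2.6, -0.5, -0.3]
opening: 0.408
grasp_force: 30.0
```

```bash
python3 -m jog '[[0.3,0.009,0,0,0,0,0],[0.3,0.017,0,0,0,0,0],[0.3,0.025,0,0.001,0,0,0],[0.3,0.032,0,0.002,0,0,0],[0.3,0.037,0,0.003,0,0,0],[0.3,0.037,0,0.003,0,0,0]]'
```

```text
time_s: 7.0
position: [0.6746, -0.1144, 0.2709]
tcp_rot: [[0.984, 0.178, -0.001], [0.178, -0.984, -0.001], [-0.001, 0.001, -1.0]]
force: [-4.2, -1.9, 3.3]
opening: 0.408
grasp_force: 30.0
```

```bash
python3 -m jog '[[0.5,0,0,0,0,0,0],[0.65,0,0,0,0,0,0],[0.65,0,0,0,0,0,0],[0.65,0,0,-0.03,0,0,0],[0.7,-0.01,0,-0.07,0,0,0],[0.7,-0.02,0,-0.08,0,0,0]]'
python3 - <<'E'
from h import *
plan([(.472,.357,.3,15.5),(.472,.357,.15,15.5),(.472,.357,.041,15.5)])
E
```

```text
time_s: 7.75
position: [0.6562, -0.1179, 0.3536]
tcp_rot: [[0.984, 0.178, 0.006], [0.178, -0.984, -0.002], [0.006, 0.003, -1.0]]
force: [-0.1, -0.5, -0.6]
opening: 0.691
grasp_force: 0.0
[-0.0969, -0.5002, 0.0516] [0.2, -0.3, -5.2]
[-0.0978, -0.5007, 0.2016] [0.2, -0.3, -5.2]
[-0.0984, -0.501, 0.3106] [0.2, -0.3, -5.2]
```

```bash
python3 -m jog '[[1,-0.01,-0.05,0,0,0,0],[1,-0.02,-0.11,0.01,0,0,-1],[1,-0.03,-0.17,0.02,0,0,-2],[1,-0.04,-0.23,0.03,0,0,-3],[1,-0.05,-0.29,0.05,0,0,-4],[1,-0.065,-0.35,0.08,0,0,-5],[1,-0.08,-0.41,0.12,0,0,-5],[1,-0.09,-0.46,0.16,0,0,-5],[1,-0.097,-0.501,0.2,0,0,-5],[1,-0.097,-0.501,0.2,0,0,-5],[1,-0.097,-0.501,0.2,0,0,-5]]'
python3 - <<'E'
from h import *
for c in('top','side'):
    p,d=viewer.capture(c);cv2.imwrite(f'pics/{c}2.png',p)
    print([(round(float(r['p']),2),np.round(r['xyz'],3).tolist()) for r in models.tip_of(c,'lid_pull')[:2]])
    for r in models.tip_of(c,'parcel')[:4]: print(np.round(r['xyz'],3))
print(lidpt(1.75,.182,.004))
plan([(.472,.357,.08,15.5),(.472,.357,.041,15.5)])
cv2.imwrite('pics/c2.png',cv2.resize(p[120:360,160:480],None,fx=2.4,fy=2.4))
E
```

```text
time_s: 9.12
position: [0.4695, 0.3581, 0.1494]
tcp_rot: [[0.964, 0.264, -0.002], [0.264, -0.964, -0.001], [-0.002, 0.001, -1.0]]
force: [0.5, -0.5, -0.5]
opening: 1.001
grasp_force: 0.0
[(0.64, [0.679, -0.116, 0.275])]
[ 0.313  0.248 -0.002]
[ 0.383  0.636 -0.003]
[ 0.471  0.36  -0.002]
[ 0.338  0.466 -0.003]
[]
[ 0.215  0.378 -0.001]
[0.471 0.364 0.003]
[0.385 0.636 0.001]
[ 0.312  0.255 -0.   ]
[ 0.67680181 -0.11455824  0.27837246]
[-0.0001, 0.0005, 0.0719] [-0.0, -0.1, -0.4]
[-0.0002, 0.0005, 0.1109] [-0.0, -0.1, -0.4]
```

View pics/c2.png

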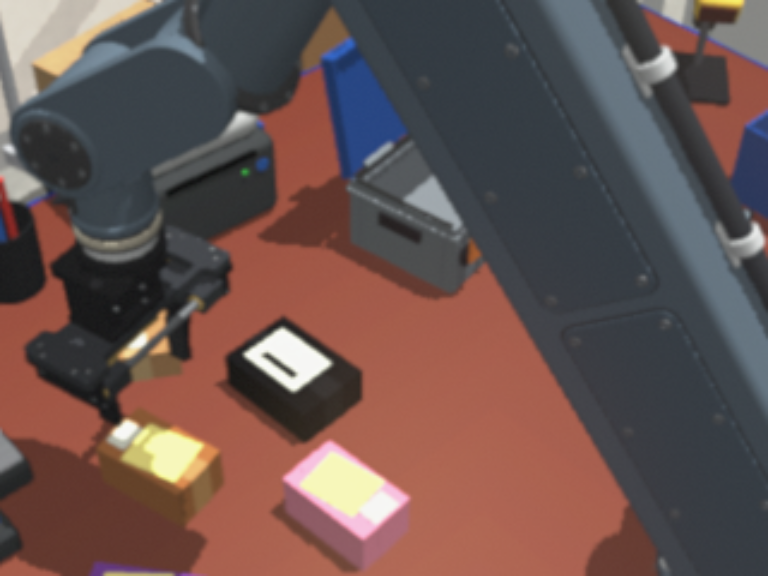

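The lid rests open at crop (360,110), and the gripper is above the brown parcel at (160,460). I'll go down and grip it.

```bash
python3 -m jog '[[1,0,0.0005,0.03,0,0,0],[1,0,0.0005,0.06,0,0,0],[1,0,0.0005,0.09,0,0,0],[1,0,0.0005,0.108,0,0,0],[1,0,0.0005,0.11,0,0,0],[0.5,0,0.0005,0.11,0,0,0],[0.5,0,0.0005,0.11,0,0,0],[0.5,0,0.0005,0.11,0,0,0],[0.5,0,0.0005,0.11,0,0,0]]'
```

```text
time_s: 10.55
position: [0.471, 0.3581, 0.0415]
tcp_rot: [[0.965, 0.263, 0.001], [0.263, -0.965, 0.001], [0.002, -0.0, -1.0]]
force: [-1.0, -0.4, 4.1]
opening: 0.736
grasp_force: 30.0
```

```bash
python3 -m jog '[[0.5,0,0,-0.02,0,0,0],[0.5,0,0,-0.05,0,0,0],[0.5,0,0,-0.09,0,0,0],[0.5,0,0,-0.14,0,0,0],[0.5,0,0,-0.18,0,0,0],[0.5,0,0,-0.18,0,0,0]]'
python3 - <<'E'
from h import *
plan([(.561,-.135,.22,10.2),(.561,-.135,.0485,10.2)])
E
```

```text
time_s: 11.3
position: [0.4722, 0.3587, 0.2235]
tcp_rot: [[0.965, 0.263, 0.006], [0.263, -0.965, 0.003], [0.007, -0.001, -1.0]]
force: [0.0, -0.1, -3.5]
opening: 0.733
grasp_force: 30.0
[-0.0443, 0.4996, 0.0024] [-0.1, -0.4, 5.1]
[-0.0455, 0.4999, 0.1739] [-0.1, -0.4, 5.1]
```

```bash
python3 -m jog '[[0.5,-0.003,0.03,0,0,0,0],[0.5,-0.007,0.08,0,0,0,1],[0.5,-0.012,0.13,0,0,0,2],[0.5,-0.016,0.18,0,0,0,3],[0.5,-0.02,0.23,0,0,0,4],[0.5,-0.025,0.28,0,0,0,5],[0.5,-0.03,0.33,0,0,0,5],[0.5,-0.034,0.38,0,0,0,5],[0.5,-0.038,0.43,0,0,0,5],[0.5,-0.042,0.475,0,0,0,5],[0.5,-0.044,0.495,0,0,0,5],[0.5,-0.0443,0.4995,0.001,0,0,5],[0.5,-0.0443,0.4995,0.002,0,0,5],[0.5,-0.0443,0.4995,0.002,0,0,5]]'
python3 - <<'E'
from h import *
for c in('top','side'):
    p,d=viewer.capture(c);cv2.imwrite(f'pics/{c}3.png',p)
    for r in models.tip_of(c,'parcel')[:5]: print(c,np.round(r['xyz'],3))
    for r in models.tip_of(c,'box')[:5]: print(c,'box',np.round(r['xyz'],3))
plan([(.561,-.135,.0485,10.2)])
a=cv2.resize(cv2.imread('pics/top3.png')[130:260,310:470],None,fx=2.5,fy=2.5);b=cv2.resize(p[100:260,260:460],None,fx=2,fy=2)
cv2.imwrite('pics/c3.png',np.hstack([a[:320],b[:320]]))
E
```

```text
time_s: 13.05
position: [0.5585, -0.134, 0.2181]
tcp_rot: [[0.984, 0.18, -0.002], [0.18, -0.984, 0.001], [-0.001, -0.001, -1.0]]
force: [-0.6, 0.2, -3.1]
opening: 0.733
grasp_force: 30.0
top [ 0.315  0.252 -0.003]
top [ 0.216  0.38  -0.002]
top [0.386 0.64  0.001]
top [ 0.337  0.466 -0.001]
side [ 0.561 -0.133  0.175]
side [0.343 0.466 0.001]
side [0.315 0.254 0.002]
side [0.384 0.636 0.003]
side [ 0.217  0.377 -0.   ]
[0.0018, -0.0, 0.1703] [0.0, -0.0, 0.1]
```

View pics/c3.png

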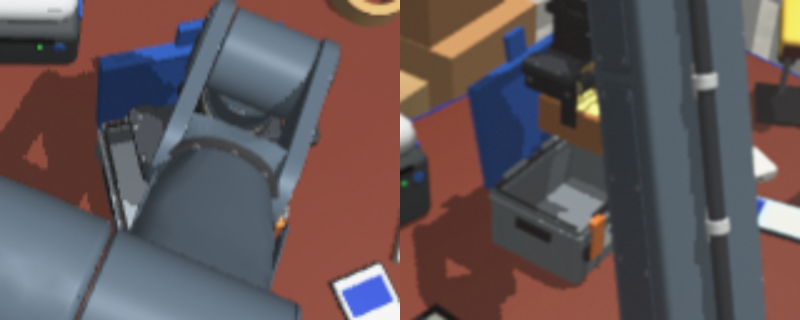

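The parcel (right half, about (580,110)) hangs level over the open box. I'll lower it.

```bash
python3 -m jog '[[0.5,0.001,0,0.02,0,0,0],[0.5,0.001,0,0.045,0,0,0],[0.5,0.001,0,0.07,0,0,0],[0.5,0.001,0,0.095,0,0,0],[0.5,0.001,0,0.12,0,0,0],[0.5,0.001,0,0.14,0,0,0],[0.5,0.001,0,0.155,0,0,0],[0.5,0.001,0,0.162,0,0,0],[0.5,0.001,0,0.165,0,0,0],[0.5,0.001,0,0.165,0,0,0]]'
```

```text
time_s: 14.6
position: [0.5605, -0.1358, 0.0539]
tcp_rot: [[0.984, 0.178, 0.001], [0.178, -0.984, -0.0], [0.001, 0.001, -1.0]]
force: [0.5, -0.1, -3.4]
opening: 0.733
grasp_force: 30.0
```

```bash
python3 -m jog '[[0.5,0,0,0.001,0,0,0],[0.5,0,0,0.002,0,0,0],[0.5,0,0,0.003,0,0,0],[0.5,0,0,0.004,0,0,0],[0.5,0,0,0.004,0,0,0]]'
```

```text
time_s: 15.22
position: [0.56, -0.1356, 0.0494]
tcp_rot: [[0.984, 0.178, -0.0], [0.178, -0.984, 0.0], [-0.0, -0.0, -1.0]]
force: [0.1, 0.2, -4.1]
opening: 0.729
grasp_force: 30.0
```

```bash
python3 -m jog '[[0.5,0,0,0.001,0,0,0],[0.5,0,0,0.0015,0,0,0],[0.5,0,0,0.0015,0,0,0]]'
```

```text
time_s: 15.6
position: [0.5602, -0.1357, 0.0484]
tcp_rot: [[0.984, 0.178, 0.0], [0.178, -0.984, -0.0], [0.0, 0.0, -1.0]]
force: [-2.0, -0.1, 1.0]
opening: 0.734
grasp_force: 30.0
```

```bash
python3 -m jog '[[0.8,0,0,0.0015,0,0,0],[0.92,0,0,0.0015,0,0,0],[0.92,0,0,0.0015,0,0,0],[0.92,0,0,0.0015,0,0,0],[0.92,0,0,-0.02,0,0,0],[0.92,0,0,-0.06,0,0,0],[0.8,-0.01,0,-0.11,0,0,0],[0.65,-0.02,0,-0.16,0,0,0],[0.65,-0.02,0,-0.22,0,0,0],[0.65,-0.02,0,-0.28,0,0,0],[0.65,-0.02,0,-0.3,0,0,0],[0.65,-0.02,0,-0.3,0,0,0]]'
python3 - <<'E'
from h import *
for c in('top','side'):
    p,d=viewer.capture(c);cv2.imwrite(f'pics/{c}4.png',p)
    for r in models.tip_of(c,'parcel')[:5]: print(c,np.round(r['xyz'],3))
    for r in models.tip_of(c,'lid_pull')[:2]: print(c,np.round(r['xyz'],3))
plan([(.6746,-.1148,.35,10.2),(.6746,-.1148,.2705,10.2)])
cv2.imwrite('pics/c4.png',cv2.resize(p[100:260,260:460],None,fx=3,fy=3))
E
```

```text
time_s: 17.1
position: [0.5412, -0.1395, 0.3501]
tcp_rot: [[0.984, 0.178, 0.004], [0.178, -0.984, -0.002], [0.004, 0.003, -1.0]]
force: [0.0, 0.5, -1.0]
opening: 0.65
grasp_force: 0.0
top [ 0.384  0.638 -0.001]
top [ 0.216  0.384 -0.004]
top [ 0.336  0.464 -0.002]
top [ 0.562 -0.135  0.004]
top [ 0.313  0.25  -0.003]
top [ 0.676 -0.12   0.28 ]
side [ 0.342  0.467 -0.002]
side [ 0.56  -0.134  0.011]
side [ 0.314  0.253 -0.003]
side [ 0.218  0.379 -0.001]
side [ 0.678 -0.117  0.277]
side [ 0.377 -0.378 -0.   ]
[0.1369, 0.0003, -0.0042] [-0.1, 0.2, 0.0]
[0.1372, 0.0004, 0.0753] [-0.1, 0.2, 0.0]
```

View pics/c4.png

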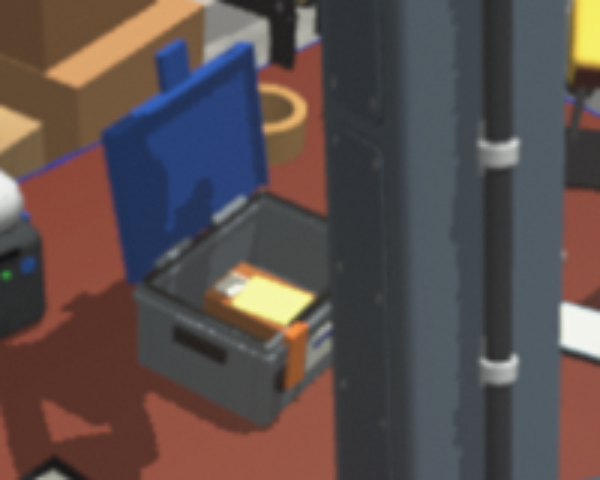

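The parcel lies flat in the box, note up, at crop (260,300). The lid is open with its tab at (172,60). I'll grip the tab again.

```bash
python3 -m jog '[[0.65,0.03,0,0,0,0,0],[0.65,0.07,0,0,0,0,0],[0.65,0.11,0,0,0,0,0],[0.65,0.138,0.001,0,0,0,0],[0.65,0.1385,0.001,0,0,0,0],[0.65,0.1385,0.001,0.02,0,0,0],[0.65,0.1385,0.001,0.05,0,0,0],[0.65,0.1385,0.001,0.07,0,0,0],[0.65,0.1385,0.001,0.075,0,0,0],[0.65,0.1385,0.001,0.075,0,0,0],[0.3,0.1385,0.001,0.075,0,0,0],[0.3,0.1385,0.001,0.075,0,0,0],[0.3,0.1385,0.001,0.075,0,0,0],[0.3,0.1385,0.001,0.075,0,0,0]]'
python3 - <<'E'
from h import *
g=lambda a:np.array([-(.182*np.cos(a)-.004*np.sin(a)),-(.182*np.sin(a)+.004*np.cos(a))])
for a in np.r_[1.75:.075:19j,.065]: print(round(a,2),np.round(g(a)-g(1.75),3).tolist())
E
```

```text
time_s: 19.15
position: [0.677, -0.1141, 0.2739]
tcp_rot: [[0.984, 0.178, 0.001], [0.178, -0.984, 0.002], [0.001, -0.002, -1.0]]
force: [-1.7, 4.5, 4.5]
opening: 0.407
grasp_force: 30.0
1.75 [0.0, 0.0]
1.66 [-0.017, -0.003]
1.56 [-0.034, -0.004]
1.47 [-0.051, -0.003]
1.38 [-0.067, -0.001]
1.28 [-0.084, 0.003]
1.19 [-0.1, 0.008]
1.1 [-0.116, 0.014]
1.01 [-0.13, 0.023]
0.91 [-0.145, 0.032]
0.82 [-0.158, 0.043]
0.73 [-0.17, 0.055]
0.63 [-0.181, 0.067]
0.54 [-0.19, 0.081]
0.45 [-0.199, 0.096]
0.35 [-0.206, 0.112]
0.26 [-0.211, 0.128]
0.17 [-0.215, 0.144]
0.08 [-0.218, 0.161]
0.06 [-0.218, 0.163]
```

```bash
python3 -m jog '[[0.3,-0.009,-0.001,-0.002,0,0,0],[0.3,-0.018,-0.001,-0.003,0,0,0],[0.3,-0.035,-0.001,-0.004,0,0,0],[0.3,-0.052,-0.001,-0.003,0,0,0],[0.3,-0.068,-0.001,-0.001,0,0,0],[0.3,-0.085,-0.001,0.003,0,0,0],[0.3,-0.102,-0.001,0.008,0,0,0],[0.3,-0.118,-0.001,0.014,0,0,0],[0.3,-0.132,-0.001,0.023,0,0,0],[0.3,-0.147,-0.001,0.033,0,0,0],[0.3,-0.16,-0.001,0.044,0,0,0]]'
```

```text
time_s: 20.52
position: [0.5178, -0.1423, 0.2284]
tcp_rot: [[0.984, 0.177, -0.001], [0.177, -0.984, 0.002], [-0.0, -0.002, -1.0]]
force: [3.5, 5.0, -1.5]
opening: 0.409
grasp_force: 30.0
```

```bash
python3 -m jog '[[0.3,-0.012,-0.001,0.012,0,0,0],[0.3,-0.023,-0.001,0.024,0,0,0],[0.3,-0.033,-0.001,0.038,0,0,0],[0.3,-0.042,-0.001,0.054,0,0,0],[0.3,-0.049,-0.001,0.07,0,0,0],[0.3,-0.054,-0.001,0.086,0,0,0],[0.3,-0.058,-0.001,0.1,0,0,0],[0.3,-0.06,-0.001,0.11,0,0,0],[0.3,-0.06,-0.001,0.115,0,0,0],[0.3,-0.06,-0.001,0.115,0,0,0]]'
```

```text
time_s: 21.78
position: [0.4599, -0.1525, 0.1138]
tcp_rot: [[0.984, 0.177, 0.0], [0.177, -0.984, 0.0], [0.001, -0.0, -1.0]]
force: [3.9, 5.9, -1.1]
opening: 0.41
grasp_force: 30.0
```

```bash
python3 -m jog '[[0.3,0,-0.001,0.001,0,0,0],[0.3,0,-0.001,0.002,0,0,0],[0.3,0,-0.001,0.003,0,0,0],[0.3,0,-0.001,0.003,0,0,0]]'
```

```text
time_s: 22.28
position: [0.4598, -0.1524, 0.1114]
tcp_rot: [[0.984, 0.178, 0.0], [0.178, -0.984, -0.001], [0.0, 0.001, -1.0]]
force: [0.6, 0.9, 4.3]
opening: 0.41
grasp_force: 30.0
```

```bash
python3 -m jog '[[0.5,0,-0.001,0.003,0,0,0],[0.65,0,-0.001,0.003,0,0,0],[0.65,0,-0.001,0.003,0,0,0],[0.65,0,-0.001,-0.03,0,0,0],[0.3,0.01,-0.001,-0.06,0,0,0],[0,0.03,-0.001,-0.06,0,0,0],[0,0.046,-0.001,-0.06,0,0,0],[0,0.046,-0.001,-0.06,0,0,0]]'
python3 - <<'E'
from h import *
p,d=viewer.capture('side')
for r in models.tip_of('side','lid_pull')[:2]+models.tip_of('side','lid_press')[:2]: print(np.round(r['xyz'],3))
cv2.imwrite('pics/c5.png',cv2.resize(p[100:260,260:460],None,fx=3,fy=3))
q=lidpt(.075,.135,.0075);print(q)
plan([(q[0],q[1],.132,10.2),(q[0],q[1],.1185,10.2)])
E
```

```text
time_s: 23.28
position: [0.5057, -0.1424, 0.1706]
tcp_rot: [[0.984, 0.179, -0.0], [0.179, -0.984, -0.0], [-0.0, -0.0, -1.0]]
force: [-0.1, 0.5, 1.0]
opening: 0.282
grasp_force: 0.0
[ 0.512 -0.141  0.115]
[ 0.5090602  -0.14473972  0.11759443]
[0.0047, 0.0035, 0.0382] [-0.1, 0.1, 0.1]
[0.0047, 0.0035, 0.0517] [-0.1, 0.1, 0.1]
```

View pics/c5.png

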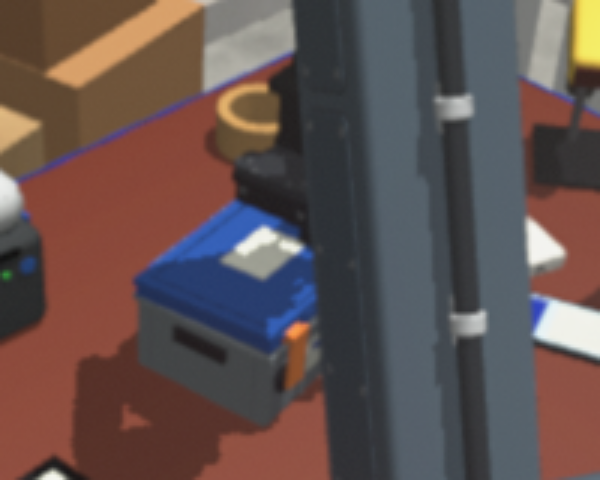

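The lid is lowered and sits ajar on the clips (left clip at crop (297,355)). I'll come down to touch the press point.

```bash
python3 -m jog '[[0,0.003,0.002,0,0,0,0],[0,0.004,0.002,0.01,0,0,0],[0,0.004,0.002,0.025,0,0,0],[0,0.004,0.002,0.034,0,0,0],[0,0.004,0.002,0.037,0,0,0],[0,0.004,0.002,0.039,0,0,0],[0,0.004,0.002,0.041,0,0,0],[0,0.004,0.002,0.041,0,0,0]]'
```

```text
time_s: 24.42
position: [0.5094, -0.1439, 0.1302]
tcp_rot: [[0.984, 0.178, 0.0], [0.178, -0.984, -0.0], [0.0, 0.0, -1.0]]
force: [0.8, 0.8, -0.1]
opening: 0.003
grasp_force: 0.0
```

```bash
python3 -m jog '[[0,0,0,0.001,0,0,0],[0,0,0,0.002,0,0,0],[0,0,0,0.003,0,0,0],[0,0,0,0.004,0,0,0],[0,0,0,0.004,0,0,0]]'; python3 -m jog '[[0,0,0,0.001,0,0,0],[0,0,0,0.002,0,0,0],[0,0,0,0.002,0,0,0]]'; python3 -m jog '[[0,0,0,0.001,0,0,0],[0,0,0,0.002,0,0,0],[0,0,0,0.002,0,0,0]]'
```

```text
time_s: 25.05
position: [0.5093, -0.1438, 0.126]
tcp_rot: [[0.984, 0.178, -0.0], [0.178, -0.984, 0.0], [-0.0, -0.0, -1.0]]
force: [0.8, 1.4, 0.7]
opening: 0.004
grasp_force: 0.0
time_s: 25.42
position: [0.5092, -0.1439, 0.1246]
tcp_rot: [[0.984, 0.178, -0.0], [0.178, -0.984, -0.0], [-0.0, 0.0, -1.0]]
force: [-0.8, 0.1, 4.6]
opening: 0.006
grasp_force: 2.5
time_s: 25.8
position: [0.5091, -0.1439, 0.1229]
tcp_rot: [[0.984, 0.178, -0.0], [0.178, -0.984, -0.0], [-0.0, 0.0, -1.0]]
force: [-0.5, 0.0, 7.0]
opening: 0.004
grasp_force: 3.5
```

```bash
for i in 1; do python3 -m jog '[[0,0,0,0.001,0,0,0],[0,0,0,0.002,0,0,0],[0,0,0,0.002,0,0,0]]'; done; python3 -m jog '[[0,0,0,0.001,0,0,0],[0,0,0,0.001,0,0,0]]' | sed -n '1,2p;4p'; python3 -m jog '[[0,0,0,0.001,0,0,0],[0,0,0,0.001,0,0,0]]' | sed -n '1,2p;4p'
```

```text
time_s: 26.18
position: [0.5091, -0.1439, 0.1217]
tcp_rot: [[0.984, 0.178, -0.0], [0.178, -0.984, -0.001], [-0.0, 0.001, -1.0]]
force: [-3.4, 0.0, 13.0]
opening: 0.006
grasp_force: 6.2
time_s: 26.42
position: [0.509, -0.1439, 0.1206]
force: [-2.3, 1.1, 12.6]
time_s: 26.68
position: [0.509, -0.1439, 0.1201]
force: [-4.2, 0.9, 14.8]
```

```bash
python3 -m jog '[[0,0,0,0.001,0,0,0],[0,0,0,0.001,0,0,0]]' | sed -n '1,2p;4p'; python3 -m jog '[[0,0,0,0.001,0,0,0],[0,0,0,0.001,0,0,0]]' | sed -n '1,2p;4p'
```

```text
time_s: 26.92
position: [0.509, -0.1439, 0.1195]
force: [-4.8, 1.4, 18.2]
time_s: 27.18
position: [0.5093, -0.144, 0.1185]
force: [-5.3, 1.2, 18.6]
```

```bash
python3 -m jog '[[0,0,0,0.001,0,0,0],[0,0,0,0.001,0,0,0]]' | sed -n '1,2p;4p'
```

```text
time_s: 27.42
position: [0.5093, -0.144, 0.1185]
force: [-5.8, 1.8, 25.1]
```

```bash
python3 -m jog '[[0,0,0,0,0,0,0],[0,0,0,0,0,0,0]]' | sed -n '1,2p;4p'; python3 -c "
from h import *
for c in ('side','top'):
    p,d=viewer.capture(c)
    for r in models.outline_of(c,'lid_press')[:1]:
        P=cloud(c,d,r['mask']);Q=P[(P[:,2]>.09)&(P[:,2]<.13)];x=(Q-H)@U
        k=(x<-.02)&(x>-.145);print(c,k.sum(),np.polyfit(-x[k],Q[k,2]-.1,1))
    for n in('snap_left_nose','snap_right_nose'):print([(round(float(r['p']),2),np.round(r['xyz'],3)) for r in models.tip_of(c,n)[:1]])
"
```

```text
time_s: 27.68
position: [0.5093, -0.144, 0.1185]
force: [-5.5, 1.2, 25.3]
side 1172 [-0.00573226  0.00713956]
[(0.5, array([ 0.473, -0.071,  0.103]))]
[]
top 221 [0.02574109 0.00672032]
[(0.68, array([0.66 , 0.266, 0.003]))]
[]
```

```bash
python3 -m jog '[[0,0,0,-0.002,0,0,0],[0,0,0,-0.005,0,0,0],[0,0,0,-0.02,0,0,0],[0,0,0,-0.06,0,0,0],[0,0,0,-0.12,0,0,0],[0,-0.02,0.06,-0.15,0,0,0],[0,-0.04,0.12,-0.15,0,0,0],[0,-0.06,0.18,-0.15,0,0,0],[0,-0.08,0.24,-0.15,0,0,0],[0,-0.08,0.28,-0.15,0,0,0],[0,-0.08,0.3,-0.15,0,0,0],[0,-0.08,0.3,-0.15,0,0,0]]'| sed -n '1,2p;4p'; python3 -c "
from h import *
for c in ('side','top'):
    p,d=viewer.capture(c);cv2.imwrite(f'pics/{c}6.png',p)
    for r in models.outline_of(c,'lid_press')[:1]:
        P=cloud(c,d,r['mask']);Q=P[(P[:,2]>.09)&(P[:,2]<.13)];x=(Q-H)@U
        k=(x<-.02)&(x>-.145);print(c,k.sum(),np.polyfit(-x[k],Q[k,2]-.1,1))
    for n in('lid_pull','lid_press','snap_left_nose','snap_right_nose'):print(n,[(round(float(r['p']),2),np.round(r['xyz'],3)) for r in models.tip_of(c,n)[:1]])
a=cv2.resize(cv2.imread('pics/top6.png')[150:250,330:450],None,fx=3.3,fy=3.3)[:320,:390];b=cv2.resize(cv2.imread('pics/side6.png')[140:250,290:420],None,fx=3,fy=3)[:320]
cv2.imwrite('pics/c6.png',np.hstack([a,b]))
"
```

```text
time_s: 29.58
position: [0.4836, -0.4547, 0.2649]
force: [0.4, 0.7, 0.8]
side 2110 [-0.00050653  0.00760875]
lid_pull []
lid_press [(0.65, array([ 0.513, -0.144,  0.11 ]))]
snap_left_nose [(0.7, array([ 0.475, -0.07 ,  0.1  ]))]
snap_right_nose []
top 2515 [-0.00389912  0.00788521]
lid_pull [(0.81, array([ 0.462, -0.154,  0.1  ]))]
lid_press [(0.74, array([ 0.506, -0.149,  0.104]))]
snap_left_nose [(0.37, array([ 0.476, -0.071,  0.102]))]
snap_right_nose []
```

View pics/c6.png

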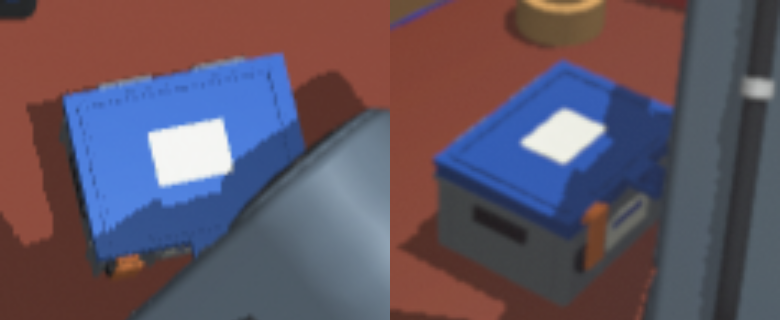

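With the arm clear, the lid stays level: slope about 0 and its top 7.6 mm above the hinge axis, which means home. The visible left clip is over the lid edge at (595,215) in the right half. The arm hides the right clip, but the lid has not sprung back from the seal.

```bash
python3 -c "
from rig import workorder
print(workorder.hand_in())"
```

```text
the job is handed in; nothing more can be done
None
```

The parcel is packed flat in the box, note up, and the lid is pressed home with about 25 N and stays down; I saw the left clip over it, but the arm hid the right one, and the job is handed in at about 30 s.

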